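# Find the fence gap with a stepped leaf gauge

### The arm

A 6-joint arm with a two-finger parallel gripper is mounted at the origin on the work surface. World frame = base frame: x ahead of the robot, y to its left, z up, the work surface at z = 0. Lengths are in m, angles in rad, forces in N, time in s.
With the tool pointing down it reaches from about 0.3 to 0.75 m from the base axis. Payload 8.5 kg.
Tool frame: the origin (TCP) lies midway between the tips of the shut fingers; the grasp point (between the pads) lies 19 mm behind it; z points along the fingers, y is the line along which they close (so a half turn about z gives the same grasp; the last joint's range is limited). The gripper opens to 85 mm and grips with 20 to 120 N. Pads are 22 mm wide; open, the fingers measure 114 mm over their backs; the gripper's body (76 mm by 85 mm) begins 54 mm behind the grasp point. The pads swing forward as they close: fully open they stand 13 mm farther back than shut.
Start: joints at [1.006, 0.381, 1.297, -0, 1.464, -0.215], TCP at [0.188, 0.517, 0.231] pointing down, gripper open.
Joint ranges: [-3.11, 3.11], [-0.89, 2.33], [0.22, 2.48], [-1.42, 4.56], [0.17, 2.85], [-2.88, 2.88]. Speed limits (rad/s): [2.39, 2.39, 3.14, 3.14, 3.14, 3.14].

### API

Orientations are given as [roll, pitch, yaw] about the fixed x, y, z axes, in that order (R = Rz(yaw) Ry(pitch) Rx(roll)).
In Python, from cell import robot, cams, job_done gives the robot as it stands.
- The arm moves only by the tool step_arm, never from a script. Its argument "motion" is a list of rows, each an object with "grip": the opening, from 0 (shut) to 1 (fully open); "translation": the shift along the tool's x, y, z as a fraction of full scale, a list of three; "dr": the turn, a rotation vector about the tool's x, y, z as a fraction of full scale, a list of three. In form: [{"grip": grip, "translation": [dx, dy, dz], "dr": [ax, ay, az]}, ...]. A call has 1 to 12 rows; each row shifts and turns the commanded pose from where the row before left it, along the tool's axes as they then stand; what a row does not reach is not made up. Full scale, the value 1, is 1000 mm for a shift and pi/2 rad for a turn. A row lasts 1/8 s, in which the tool goes at most 62.5 mm and 10.7 degrees, less where a joint would pass 70% of its speed; a pose out of reach is approached as far as the arm can. A call with a number of a shift or a turn outside -1 to 1 is refused whole. A call with a gripper value outside its range is refused whole. The fingers move at their own pace and stop on an object; "squeeze" is the grip in N (left out, the last holds). Time passes only in rows, so rows that do not move let the fingers close. It gives the time, the measured TCP pose, the force, the opening and the grip force at its end, in the units of the state.
- robot.observe(): the state, without advancing time (a new reading comes with each control period).
- cams.camera(name): name is "scene" or "top" or "wrist"; returns a dict with "image" (384x512x3 uint8, red, green, blue), "range_z" (384x512 float32, m along the optical axis (not along the pixel's ray), 0 where there is no reading), "vfov" (degrees; the focal length in pixels is half the picture's height over the tangent of half this angle, whatever the lens; pixels are square), "cx", "cy" (the principal point, pixels), "rvec" (rotation vector, rad) and "tvec" (3), from world to camera coordinates, as OpenCV has them. Camera axes: x right, y down, z forward; pixel columns grow to the right and rows downward; lengths in m; the calibration is good to about 2 mm. A picture is of the moment at which its call begins.
- job_done(): hands the job in; it is judged then, once.
The state is a dict: "time": time; "qpos": joint angles; "qd": joint speeds; "joint_torque": joint torques, N m; "tcp_pos": TCP position; "eef_rot": TCP orientation; "force": force on the tool from outside, world axes, zero at the start; "torque": the same for the moment, N m; "grip_width": finger opening in m; "gripper_force": force on a finger pad.
Only numpy, scipy, OpenCV 4.12 (cv2) and the standard library are available. Lean on these libraries where they do the work, as an engineer would, in place of code of your own. Each camera call takes 0.05 s, during which the arm holds its last target. There are 200 camera calls.

### The job

Find out how wide the gap between the brass fence nose and the blue stop on the jig is with the stepped leaf gauge: take the gauge from its rest and try its leaves in the gap one after the other, from the thinnest up, each pushed straight down, fully home on the jig plate, until one is too thick and binds in the mouth of the gap. Then put the last leaf that went in fully home in the gap again and leave the gauge standing there, upright and let go. Feel for it gently: press no leaf on any part of the jig with more than about 25 N, and leave everything else on the bench alone.

Things in the scene. Friction and masses are not known exactly. Their poses are not given: they have to be found in the camera images.
- gauge: stepped leaf gauge, 0.2 to 0.4 kg: aluminium bar along its x (164 x 18 x 18 mm, z = 45 to 63 mm), four steel leaves hanging from it, black grip on top. Origin midway between the leaves at the level of their tips, z up. Leaves 14 mm wide (x), 45 mm long, centred in y, thickness along y 5, 9, 13, 17 mm at x = +54, +18, -18, -54 mm, lower ends half-round. It may stand in the gap either way round
- grip (a point): place to hold the gauge: on the axis of its black grip (40 mm along x, 16 mm along y, z = 63 to 108 mm of the gauge), 88 mm above the leaf tips; grip it across y
- tip1 (a point): middle of the lower end of the thinnest leaf (5 mm), axes as the gauge's; the bar's end cap beside it is green
- tip2 (a point): middle of the lower end of the second leaf (9 mm)
- tip3 (a point): middle of the lower end of the third leaf (13 mm)
- tip4 (a point): middle of the lower end of the thickest leaf (17 mm); the bar's end cap beside it is red
- rest: fixed wooden rest, 190 (x) x 60 mm, with two notched posts that hold the ends of the gauge's bar, 1 mm of play each side; their cheeks rise 12 mm above the bar's underside, 67 mm above the bench. Lift the gauge straight up at least 20 mm to free it. Origin at the centre of its underside
- jig: fixed jig: aluminium plate 250 mm (x) by 180 mm (y = -75 to 105 mm), 8 mm thick, origin on its underside, z up. A dark steel fence rail 220 mm long stands on it at y = 25 to 40 mm; a brass nose (x = -10 to 10 mm) reaches out of it to y = 8 mm. Rail, nose and stops are 30 mm high above the plate. All leaf tips can stand on the plate
- fence_face (a point): foot of the middle of the brass nose's working face, level with the plate's top; axes as the jig's. From this face the gap goes to -y, up to the blue stop; it is 20 mm long along x and 30 mm deep, open at top and ends. Its width is unknown: 1.3 to 1.9 mm more than the 5, the 9 or the 13 mm leaf, so the next leaf is 2.1 to 2.7 mm too thick
- stop_seat (a point): place of the working stop's bolt on the plate, 43 mm from the fence face (to -y), at the level of the plate's top
- stop_a: one of three look-alike fixed blue stops, 20 mm wide, with a round steel bolt head on top (6 mm high) at its origin's place; origin at its underside, y towards its working face. The one at stop_seat bounds the gap, the others are parked behind the fence. Bolt to face differs by some mm and is not known, so poses do not tell the gap; any of them may be at the seat
- stop_b: another of the three stops, see stop_a
- stop_c: another of the three stops, see stop_a
- glue: small yellow bottle, 28 mm across, 60 mm tall, often standing between the jig and the rest; origin at the centre of its underside. Leave it alone
- tape: yellow roll of tape lying flat, 100 mm across, 25 mm high; origin at the centre of its underside. Leave it alone
- flask: blue drinking bottle, 66 mm across, 190 mm tall; origin at the centre of its underside. Leave it alone
- clamp: yellow and black bar clamp lying flat, 260 mm long; origin at the middle of the underside of its bar. Leave it alone
- offcut: pale wood offcut, 110 x 60 x 28 mm; origin at the centre of its underside. Leave it alone
- square: try square lying flat, dark wood stock 110 mm, steel blade 160 mm; origin under its stock. Leave it alone
- driver: screwdriver lying flat; origin at its underside. Leave it alone
Mind the look-alikes: they are no part of the job. Leave any orange or turquoise look-alike of the gauge alone.

How it is judged:
On the way, in this order (a step that is already met when the one before it is completed fails the run):
1. the thinnest leaf stands fully home in the gap (x of tip1 in the frame of fence_face between -0.009 and 0.009 m and y of tip1 in the frame of fence_face between -0.022 and 0.006 m and z of tip1 in the frame of fence_face below 0.004 m), for 0.1 s.
2. the second leaf is tried: fully home if it fits, else pressed on the mouth of the gap (2 N or more) (((horizontal distance between stop_a and stop_seat below 0.015 m and (x of tip2 in the frame of fence_face between -0.009 and 0.009 m and y of tip2 in the frame of fence_face between -0.022 and 0.006 m and z of tip2 in the frame of fence_face above 0.012 m and (contact force between gauge and jig above 2 N or contact force between gauge and stop_a above 2 N or contact force between gauge and stop_b above 2 N or contact force between gauge and stop_c above 2 N))) or (horizontal distance between any of stop_b, stop_c and stop_seat below 0.015 m and (x of tip2 in the frame of fence_face between -0.009 and 0.009 m and y of tip2 in the frame of fence_face between -0.022 and 0.006 m and z of tip2 in the frame of fence_face below 0.004 m)))), for 0.1 s.
3. if the second leaf bound, the first is home again; else the third leaf is tried, fully home if it fits, else pressed on the mouth (((horizontal distance between stop_a and stop_seat below 0.015 m and (x of tip1 in the frame of fence_face between -0.009 and 0.009 m and y of tip1 in the frame of fence_face between -0.022 and 0.006 m and z of tip1 in the frame of fence_face below 0.004 m)) or (horizontal distance between stop_b and stop_seat below 0.015 m and (x of tip3 in the frame of fence_face between -0.009 and 0.009 m and y of tip3 in the frame of fence_face between -0.022 and 0.006 m and z of tip3 in the frame of fence_face above 0.012 m and (contact force between gauge and jig above 2 N or contact force between gauge and stop_a above 2 N or contact force between gauge and stop_b above 2 N or contact force between gauge and stop_c above 2 N))) or (horizontal distance between stop_c and stop_seat below 0.015 m and (x of tip3 in the frame of fence_face between -0.009 and 0.009 m and y of tip3 in the frame of fence_face between -0.022 and 0.006 m and z of tip3 in the frame of fence_face below 0.004 m)))), for 0.1 s.
4. the gauge is let go with the first leaf home, if that is the answer; or the second leaf is home again, if the third bound; or the fourth leaf is pressed on the mouth, if the third fitted (((horizontal distance between stop_a and stop_seat below 0.015 m and (x of tip1 in the frame of fence_face between -0.009 and 0.009 m and y of tip1 in the frame of fence_face between -0.022 and 0.006 m and z of tip1 in the frame of fence_face below 0.004 m) and contact force between gauge and the fingers below 0.1 N) or (horizontal distance between stop_b and stop_seat below 0.015 m and (x of tip2 in the frame of fence_face between -0.009 and 0.009 m and y of tip2 in the frame of fence_face between -0.022 and 0.006 m and z of tip2 in the frame of fence_face below 0.004 m)) or (horizontal distance between stop_c and stop_seat below 0.015 m and (x of tip4 in the frame of fence_face between -0.009 and 0.009 m and y of tip4 in the frame of fence_face between -0.022 and 0.006 m and z of tip4 in the frame of fence_face above 0.012 m and (contact force between gauge and jig above 2 N or contact force between gauge and stop_a above 2 N or contact force between gauge and stop_b above 2 N or contact force between gauge and stop_c above 2 N))))), for 0.1 s.
At the end, for the whole second after the job is handed in: the thickest leaf that fits stands in the gap, its tip within 4 mm of the plate and within 9 mm of the middle of the nose along the gap, the gauge upright within 0.12 rad, let go and at rest (((horizontal distance between stop_a and stop_seat below 0.015 m and (x of tip1 in the frame of fence_face between -0.009 and 0.009 m and y of tip1 in the frame of fence_face between -0.022 and 0.006 m and z of tip1 in the frame of fence_face below 0.004 m)) or (horizontal distance between stop_b and stop_seat below 0.015 m and (x of tip2 in the frame of fence_face between -0.009 and 0.009 m and y of tip2 in the frame of fence_face between -0.022 and 0.006 m and z of tip2 in the frame of fence_face below 0.004 m)) or (horizontal distance between stop_c and stop_seat below 0.015 m and (x of tip3 in the frame of fence_face between -0.009 and 0.009 m and y of tip3 in the frame of fence_face between -0.022 and 0.006 m and z of tip3 in the frame of fence_face below 0.004 m))) and contact force between gauge and the fingers below 0.1 N and linear speed of gauge below 0.01 m/s and angle between gauge's own z axis and vertical below 0.12 rad); the robot touches nothing.
It fails at once if the gauge is pressed on the jig or a stop with more than 40 N (contact force between gauge and jig above 40 N or contact force between gauge and stop_a above 40 N or contact force between gauge and stop_b above 40 N or contact force between gauge and stop_c above 40 N).
It fails at once if a bystander is moved by more than 20 mm (distance of any of glue, tape, flask, clamp, offcut, square, driver from where it was at the start of the episode above 0.02 m).
It also fails if it takes over 67 s, if anything falls off the work surface, if the arm or the gripper's body presses on something with over 40 N, if the wrist force passes 120 N, or if a joint passes its speed limit or range.

## Working session

There is one attempt and no reset: what is moved stays moved. The work goes in short steps, Python scripts to look and compute and a tool call to move; the robot and the scene stay as the last step left them, time stands still between calls to the robot, and variables do not carry over. Pictures are saved under pics/ and viewed, at most 10 in all, crops included, and the job is handed in when it is done.

Besides the shell and the picture viewer there is one more tool, called after ">>>" as name([rows], argument=value, ...), one row to a line, values as JSON. step_arm: Moves the arm, as the interface text tells. Shift numbers are shares of 1000 mm and turn numbers shares of pi/2 rad, none past 1 either way. Its arguments: {"type":"object","properties":{"motion":{"type":"array"},"squeeze":{"type":"number"}},"required":["motion"]}

```bash
mkdir -p pics; cat > h.py <<'E'
import numpy as np, cv2, pickle
from cell import robot, cams, job_done
def shot(n):
    d=cams.camera(n); d['R']=cv2.Rodrigues(np.array(d['rvec'],float))[0]; d['t']=np.array(d['tvec'],float).ravel()
    d['f']=d['image'].shape[0]/2/np.tan(np.radians(d['vfov'])/2); return d
def save(d,p): cv2.imwrite(p,cv2.cvtColor(d['image'],cv2.COLOR_RGB2BGR))
def cloud(d):
    z=d['range_z']; v,u=np.mgrid[:z.shape[0],:z.shape[1]]
    c=np.stack([(u-d['cx'])/d['f']*z,(v-d['cy'])/d['f']*z,z],-1)
    return (c-d['t'])@d['R']
def ray(d,u,v,h):
    r=d['R'].T@np.array([(u-d['cx'])/d['f'],(v-d['cy'])/d['f'],1]); o=-d['R'].T@d['t']
    return o+r*(h-o[2])/r[2]
E
python3 - <<'E'
from h import *
print(robot.observe())
ims=[]
for n in ['top','scene']:
    d=shot(n); pickle.dump(d,open(n+'.pkl','wb')); save(d,f'pics/{n}0.png')
    print(n,d['f'],-d['R'].T@d['t'])
E
```

```text
{'time': 0.0, 'qpos': array([ 1.00570938e+00,  3.81178896e-01,  1.29828358e+00, -3.75118110e-06,
        1.46359604e+00, -2.15334724e-01]), 'qd': array([ 1.85086037e-03, -7.13093972e-04, -1.53892481e-03,  8.68237709e-06,
        1.37213025e-03,  4.19657191e-04]), 'joint_torque': array([-1.68636320e-04, -4.48467851e+01, -2.31276709e+01, -2.52638119e-04,
        4.81223702e-03, -8.93468467e-06]), 'tcp_pos': array([0.1883206 , 0.51643184, 0.23071327]), 'eef_rot': array([-3.14015985e+00, -3.09574265e-04,  2.79184061e+00]), 'force': array([0.25348395, 0.20628648, 0.9744318 ]), 'torque': array([-0.00993789,  0.01796283,  0.00760973]), 'gripper_force': 0.0, 'grip_width': 0.08545157579785709}
top 391.71741040686936 [ 0.42999271 -0.02988187  1.39501963]
scene 359.5268329021147 [ 1.23467418 -0.12977172  0.8046193 ]
```

View pics/top0.png

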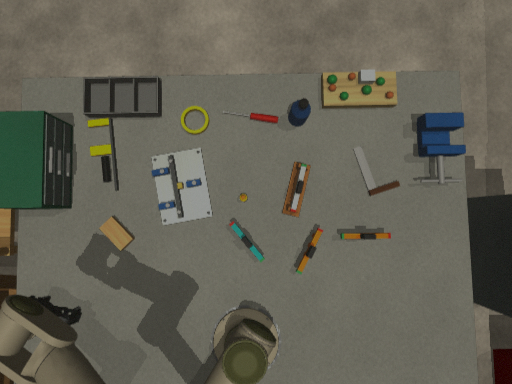

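View pics/scene0.png

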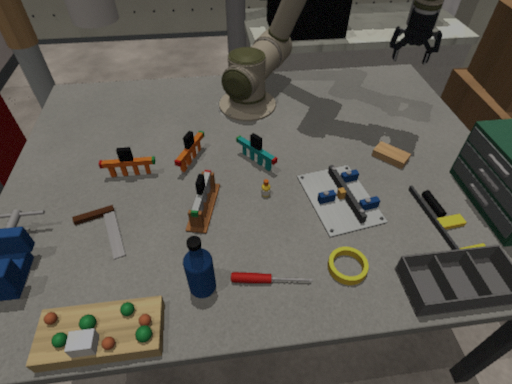

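The top view shows the gauge in its rest at about (297,188), the jig at (182,186) with the working stop at (193,184) on the right of the nose, and the glue at (243,198). I'll zoom in on these.

```bash
python3 - <<'E'
from h import *
d=pickle.load(open('top.pkl','rb')); im=cv2.cvtColor(d['image'],cv2.COLOR_RGB2BGR)
a=cv2.resize(im[145:230,145:215],None,fx=5.5,fy=5.5,interpolation=cv2.INTER_CUBIC)
b=cv2.resize(im[145:230,265:335],None,fx=5.5,fy=5.5,interpolation=cv2.INTER_CUBIC)
cv2.imwrite('pics/crop.png',np.hstack([a,b]))
P=cloud(d); hsv=cv2.cvtColor(d['image'],cv2.COLOR_RGB2HSV)
H,S,V=[hsv[...,i].astype(int) for i in range(3)]
def comps(name,m,box):
    mm=np.zeros(m.shape,np.uint8); u0,v0,u1,v1=box; mm[v0:v1,u0:u1]=m[v0:v1,u0:u1]
    n,l,s,c=cv2.connectedComponentsWithStats(mm)
    for i in range(1,n):
        if s[i,4]>=3: print(name,s[i,4],c[i].round(1),np.median(P[l==i],0).round(4))
J=(148,145,216,230);G=(275,155,320,222)
comps('blue',(H>100)&(H<125)&(S>120)&(V>60),J)
comps('brass',(H>10)&(H<35)&(S>100),J)
comps('dark',(V<80)&(S<120),J)
comps('plate',(V>150)&(S<60),J)
comps('red',((H<6)|(H>172))&(S>150),G)
comps('green',(H>45)&(H<85)&(S>100),G)
comps('black',(V<45),G)
comps('bar',(V>120)&(S<50),G)
# plate rect on depth
z=P[...,2]
mm=np.zeros(z.shape,np.uint8); mm[145:230,148:216]=((V>150)&(S<60))[145:230,148:216]
pts=P[(mm>0)&(z<.014)]; 
r=cv2.minAreaRect(pts[:,:2].astype(np.float32)*1000); print('plate',r)
gm=np.zeros(z.shape,bool); gm[155:222,275:320]=True
for lo,hi in((.066,.08),(.1,.13)):
    q=P[gm&(z>lo)&(z<hi)]; print(lo,len(q),cv2.minAreaRect(q[:,:2].astype(np.float32)*1000),q.mean(0))
jm=np.zeros(z.shape,bool); jm[145:230,148:216]=True
q=P[jm&(z>.03)&(z<.06)]; print('rail etc',len(q),q[:,2].mean())
E
```

```text
blue 20 [165.6 170.5] [0.5932 0.2648 0.0392]
blue 39 [155.6 172.5] [0.5854 0.2998 0.0379]
blue 27 [188.9 183.7] [0.5447 0.1851 0.0373]
blue 18 [197.6 182.2] [0.5512 0.1541 0.0373]
blue 32 [161.7 205.8] [0.4702 0.2792 0.0378]
blue 19 [171.4 204.1] [0.4764 0.2474 0.039 ]
brass 33 [179.4 185.4] [0.5418 0.2187 0.038 ]
dark 4 [197.5 151.5] [0.6625 0.158  0.0115]
dark 317 [175.2 185.7] [0.542  0.2338 0.0365]
dark 5 [163.4 173.8] [0.5824 0.2732 0.0325]
dark 4 [157.5 175. ] [0.5786 0.2946 0.0337]
dark 5 [200. 182.] [0.5516 0.1476 0.0313]
plate 1331 [190.8 190.3] [0.5117 0.1798 0.008 ]
plate 33 [161.5 161.1] [0.6308 0.2888 0.0076]
plate 7 [157.1 160.7] [0.6319 0.3037 0.0059]
plate 5 [179.6 158.8] [0.6374 0.2209 0.0097]
plate 6 [153.7 164.2] [0.6194 0.3143 0.0072]
plate 301 [163.9 188.5] [0.5312 0.2781 0.008 ]
plate 3 [210. 212.] [0.4466 0.1162 0.0088]
red 12 [292.7 210.2] [ 0.4472 -0.1684  0.0726]
green 10 [303.5 164.5] [ 0.6012 -0.2103  0.0709]
black 53 [298.8 186.6] [ 0.5242 -0.1869  0.1166]
bar 64 [301.8 172.6] [ 0.5739 -0.2036  0.0725]
bar 77 [295.2 201.2] [ 0.4774 -0.1779  0.073 ]
plate ((541.9762573242188, 218.56532287597656), (243.20518493652344, 174.1771697998047), 9.246561050415039)
0.066 234 ((522.0155029296875, -189.6055450439453), (34.863792419433594, 165.51824951171875), 74.96632385253906) [ 0.52126175 -0.18949373  0.07215411]
0.1 67 ((521.8267211914062, -189.8546600341797), (15.924639701843262, 39.25693130493164), 74.64227294921875) [ 0.5212819  -0.18923324  0.11654721]
rail etc 602 0.038368710950916894
```

View pics/crop.png

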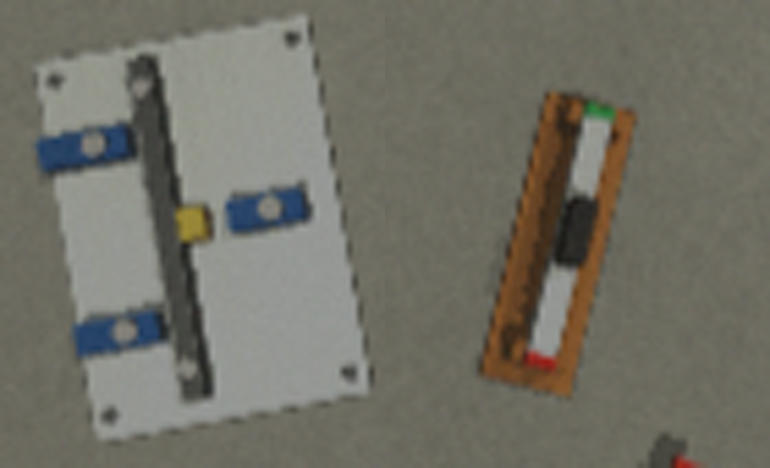

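Crop: the green cap (thin leaf) is at the top of the picture (far +x) and red at the bottom. Gauge yaw is about -15° and jig yaw about +9.3°. The grip sits at about (0.522, -0.190). Moving above the gauge now.

>>> step_arm([
  {"grip": 1,"translation": [0,0,0],"dr": [0,0,-0.056]},
  {"grip": 1,"translation": [-0.036,-0.0426,0],"dr": [0,0,0]},
  {"grip": 1,"translation": [-0.036,-0.0426,0],"dr": [0,0,0]},
  {"grip": 1,"translation": [-0.036,-0.0426,0],"dr": [0,0,0]},
  {"grip": 1,"translation": [-0.036,-0.0426,0],"dr": [0,0,0]},
  {"grip": 1,"translation": [-0.036,-0.0426,0],"dr": [0,0,0]},
  {"grip": 1,"translation": [-0.036,-0.0426,0],"dr": [0,0,0]},
  {"grip": 1,"translation": [-0.036,-0.0426,0],"dr": [0,0,0]},
  {"grip": 1,"translation": [-0.036,-0.0426,0],"dr": [0,0,0]},
  {"grip": 1,"translation": [-0.036,-0.0426,0],"dr": [0,0,0]},
  {"grip": 1,"translation": [-0.036,-0.0426,0],"dr": [0,0,0]},
  {"grip": 1,"translation": [-0.036,-0.0426,0],"dr": [0,0,0]},
])

```text
time: 1.6
tcp_pos: [0.4501, -0.0403, 0.2312]
eef_rot: [3.141, -0.0, 2.879]
force: [1.2, 0.4, -0.4]
grip_width: 0.0857
gripper_force: 0.0
```

>>> step_arm([
  {"grip": 1,"translation": [-0.036,-0.0426,0],"dr": [0,0,0]},
  {"grip": 1,"translation": [-0.036,-0.0426,0],"dr": [0,0,0]},
  {"grip": 1,"translation": [-0.036,-0.0426,0],"dr": [0,0,0]},
  {"grip": 1,"translation": [0,0,0],"dr": [0,0,0]},
  {"grip": 1,"translation": [0,0,0],"dr": [0,0,0]},
])

```text
time: 2.22
tcp_pos: [0.5205, -0.1894, 0.2309]
eef_rot: [3.141, -0.001, 2.88]
force: [0.9, -0.1, -0.1]
grip_width: 0.0855
gripper_force: 0.0
```

```bash
python3 - <<'E'
from h import *
s=robot.observe(); print(s['tcp_pos'],s['eef_rot'],s['qpos'])
d=shot('wrist'); pickle.dump(d,open('w1.pkl','wb')); save(d,'pics/w1.png')
print(d['f'],-d['R'].T@d['t'],d['R'][2])
P=cloud(d); z=P[...,2]; near=(np.hypot(P[...,0]-.522,P[...,1]+.19)<.11)
for lo,hi in((.069,.08),(.108,.125)):
    q=P[near&(z>lo)&(z<hi)]; print(lo,len(q),q[:,2].mean(),cv2.minAreaRect(q[:,:2].astype(np.float32)*1000))
E
```

```text
[ 0.52054307 -0.18939375  0.23088798] [ 3.14100384e+00 -1.26271619e-03  2.87967791e+00] [-5.62784958e-01  3.88448566e-01  1.28615907e+00  1.89148867e-04
  1.46836551e+00 -1.87168564e+00]
328.4571985639478 [ 0.4448735  -0.16891376  0.37286327] [ 0.29297467 -0.07745476 -0.95297776]
0.069 2243 0.07226415174765324 ((522.7910766601562, -189.02203369140625), (18.42469024658203, 165.12347412109375), 74.81132507324219)
0.108 933 0.1168512145735328 ((521.9785766601562, -188.6414794921875), (15.704989433288574, 39.512447357177734), 75.29332733154297)
```

View pics/w1.png

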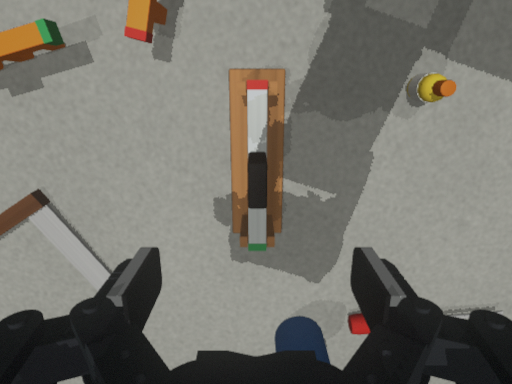

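The wrist view shows the gauge centred and free between the fingers: red cap (257,85), grip (257,180), green cap (257,246), with the glue off to the side. I'll correct 1–2 mm, descend and grip.

>>> step_arm([
  {"grip": 1,"translation": [-0.0015,0.001,0.04],"dr": [0,0,0]},
  {"grip": 1,"translation": [0,0,0.045],"dr": [0,0,0]},
  {"grip": 1,"translation": [0,0,0.04],"dr": [0,0,0]},
  {"grip": 1,"translation": [0,0,0.027],"dr": [0,0,0]},
  {"grip": 1,"translation": [0,0,0],"dr": [0,0,0]},
  {"grip": 0,"translation": [0,0,0],"dr": [0,0,0]},
  {"grip": 0,"translation": [0,0,0],"dr": [0,0,0]},
  {"grip": 0,"translation": [0,0,0],"dr": [0,0,0]},
  {"grip": 0,"translation": [0,0,0],"dr": [0,0,0]},
  {"grip": 0,"translation": [0,0,0],"dr": [0,0,0]},
  {"grip": 0,"translation": [0,0,0],"dr": [0,0,0]},
], squeeze=60)

```text
time: 3.65
tcp_pos: [0.5228, -0.1892, 0.0799]
eef_rot: [3.142, 0.001, 2.88]
force: [-1.1, 1.8, 5.9]
grip_width: 0.0154
gripper_force: 58.5
```

>>> step_arm([
  {"grip": 0,"translation": [0,0,-0.02],"dr": [0,0,0]},
  {"grip": 0,"translation": [0,0,-0.035],"dr": [0,0,0]},
  {"grip": 0,"translation": [0,0,-0.035],"dr": [0,0,0]},
  {"grip": 0,"translation": [0,0,-0.03],"dr": [0,0,0]},
  {"grip": 0,"translation": [0,0,0],"dr": [0,0,-0.09]},
  {"grip": 0,"translation": [0,0,0],"dr": [0,0,-0.09]},
  {"grip": 0,"translation": [0,0,0],"dr": [0,0,-0.09]},
])

```text
time: 4.53
tcp_pos: [0.5223, -0.1892, 0.1988]
eef_rot: [3.141, -0.001, -2.975]
force: [-0.0, 1.0, -1.8]
grip_width: 0.0155
gripper_force: 58.6
```

>>> step_arm([
  {"grip": 0,"translation": [-0.0044,0.047,0],"dr": [0,0,0]},
  {"grip": 0,"translation": [-0.0044,0.047,0],"dr": [0,0,0]},
  {"grip": 0,"translation": [-0.0044,0.047,0],"dr": [0,0,0]},
  {"grip": 0,"translation": [-0.0044,0.047,0],"dr": [0,0,0]},
  {"grip": 0,"translation": [-0.0044,0.047,0],"dr": [0,0,0]},
  {"grip": 0,"translation": [-0.0044,0.047,0],"dr": [0,0,0]},
  {"grip": 0,"translation": [-0.0044,0.047,0],"dr": [0,0,0]},
  {"grip": 0,"translation": [0,0,0],"dr": [0,0,0]},
  {"grip": 0,"translation": [0,0,0],"dr": [0,0,0]},
])

```text
time: 5.65
tcp_pos: [0.4998, 0.1401, 0.199]
eef_rot: [-3.141, -0.001, -2.979]
force: [0.4, -0.5, -1.1]
grip_width: 0.0152
gripper_force: 59.5
```

```bash
python3 - <<'E'
from h import *
s=robot.observe(); print(s['tcp_pos'],s['eef_rot'],s['force'])
d=shot('wrist'); pickle.dump(d,open('w2.pkl','wb')); save(d,'pics/w2.png')
print(-d['R'].T@d['t'],d['R'][2])
P=cloud(d); hsv=cv2.cvtColor(d['image'],cv2.COLOR_RGB2HSV)
H,S,V=[hsv[...,i].astype(int) for i in range(3)]; z=P[...,2]
near=np.hypot(P[...,0]-.543,P[...,1]-.21)<.08
for n,m in (('brass',(H>10)&(H<35)&(S>100)&(z>.03)&(z<.045)&near),('blue',(H>100)&(H<125)&(S>120)&(z>.03)&(z<.045)&near)):
    k,l,st,c=cv2.connectedComponentsWithStats(m.astype(np.uint8))
    for i in range(1,k):
        if st[i,4]>30:
            q=P[l==i]; print(n,st[i,4],c[i],q[:,2].mean(),cv2.minAreaRect(q[:,:2].astype(np.float32)*1000))
            print(cv2.boxPoints(cv2.minAreaRect(q[:,:2].astype(np.float32)*1000)).round(1).tolist())
E
```

```text
[0.4997535  0.14009629 0.19898715] [-3.14126837e+00 -7.66086533e-04 -2.97901491e+00] [ 0.37606354 -0.47945802 -1.1346925 ]
[0.42240862 0.12803141 0.34090922] [ 0.29972043  0.0490274  -0.95276649]
brass 383 [327.13315927 219.02872063] 0.036660440807090335 ((542.048828125, 220.58734130859375), (23.62274742126465, 17.392913818359375), 11.513564109802246)
[[528.7000122070312, 226.8000030517578], [532.2000122070312, 209.6999969482422], [555.4000244140625, 214.39999389648438], [551.9000244140625, 231.5]]
blue 188 [371.17553191 164.96276596] 0.03731101731952109 ((476.163818359375, 250.1072998046875), (16.8055477142334, 17.607866287231445), 9.056206703186035)
[[466.5, 257.5], [469.29998779296875, 240.10000610351562], [485.79998779296875, 242.6999969482422], [483.1000061035156, 260.1000061035156]]
blue 385 [292.85194805 219.81038961] 0.037300910408289804 ((547.1967163085938, 182.47119140625), (20.420364379882812, 29.97907257080078), 6.72796106338501)
[[535.2999877929688, 196.1999969482422], [538.7999877929688, 166.39999389648438], [559.0999755859375, 168.8000030517578], [555.5999755859375, 198.60000610351562]]
blue 172 [360.34883721 269.59302326] 0.037325892304506246 ((592.0401611328125, 269.69140625), (17.60609245300293, 18.759384155273438), 8.65699577331543)
[[581.9000244140625, 277.6000061035156], [584.7000122070312, 259.1000061035156], [602.2000122070312, 261.70001220703125], [599.2999877929688, 280.29998779296875]]
```

View pics/w2.png

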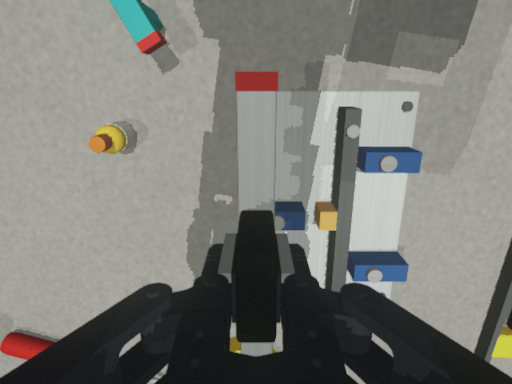

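The wrist view shows the gauge held upright with its red cap at (257,80), the brass nose at (326,216), the working stop at (290,216) partly under the bar, and the gap over columns ~305–316. Next I'll find the gap edges and the jig yaw more exactly.

```bash
python3 - <<'E'
from h import *
d=pickle.load(open('w2.pkl','rb')); im=d['image'].astype(int)
for v in (206,212,218,224): print(v,[tuple(im[v,u]) for u in range(302,320)])
hsv=cv2.cvtColor(d['image'],cv2.COLOR_RGB2HSV); S=hsv[...,1].astype(int);V=hsv[...,2].astype(int)
# edges: blue->plate crossing and plate->brass crossing on (R-B)
e1=[];e2=[]
for v in range(206,227,2):
    rb=im[v,:,0]-im[v,:,2]
    # crossing half levels
    u=np.arange(296,325); s=rb[u]
    p=np.median(s[(u>306)&(u<313)])
    b=rb[292:300].mean() if True else 0; br=np.median(rb[322:330])
    i=[k for k in range(len(u)-1) if s[k]<(b+p)/2<=s[k+1]]; j=[k for k in range(len(u)-1) if s[k]<(br+p)/2<=s[k+1]]
    if i: k=i[-1]; e1.append(ray(d,u[k]+((b+p)/2-s[k])/(s[k+1]-s[k]),v,.038)[:2])
    if j: k=j[-1]; e2.append(ray(d,u[k]+((br+p)/2-s[k])/(s[k+1]-s[k]),v,.038)[:2])
e1=np.array(e1)*1000;e2=np.array(e2)*1000
print(e1.round(1).tolist());print(e2.round(1).tolist())
# rail yaw from cloud
P=cloud(d);z=P[...,2];near=np.hypot(P[...,0]-.543,P[...,1]-.24)<.12
q=P[near&(z>.033)&(z<.045)&(V<110)&(S<90)]; c=cv2.minAreaRect(q[:,:2].astype(np.float32)*1000);print('rail',len(q),c)
rows=[]
for v in range(112,205,4):
    g=im[v,:,:].sum(1); u=[k for k in range(325,360) if g[k]>=330>g[k+1]]
    if u: rows.append(ray(d,u[0]+(g[u[0]]-330)/(g[u[0]]-g[u[0]+1]),v,.038)[:2])
r=np.array(rows)*1000; print(r.round(1)[::4].tolist()); vx,vy,x0,y0=cv2.fitLine(r.astype(np.float32),cv2.DIST_HUBER,0,.01,.01).ravel();print('yaw',np.degrees(np.arctan(vy/vx)),x0,y0)
E
```

```text
206 [(np.int64(45), np.int64(55), np.int64(69)), (np.int64(95), np.int64(101), np.int64(103)), (np.int64(123), np.int64(127), np.int64(125)), (np.int64(129), np.int64(132), np.int64(129)), (np.int64(127), np.int64(130), np.int64(127)), (np.int64(173), np.int64(178), np.int64(174)), (np.int64(185), np.int64(189), np.int64(185)), (np.int64(183), np.int64(187), np.int64(182)), (np.int64(184), np.int64(186), np.int64(183)), (np.int64(184), np.int64(187), np.int64(183)), (np.int64(185), np.int64(189), np.int64(184)), (np.int64(184), np.int64(189), np.int64(184)), (np.int64(157), np.int64(159), np.int64(152)), (np.int64(110), np.int64(102), np.int64(86)), (np.int64(89), np.int64(74), np.int64(50)), (np.int64(104), np.int64(85), np.int64(55)), (np.int64(116), np.int64(93), np.int64(59)), (np.int64(117), np.int64(95), np.int64(59))]
212 [(np.int64(46), np.int64(65), np.int64(89)), (np.int64(48), np.int64(66), np.int64(90)), (np.int64(47), np.int64(65), np.int64(90)), (np.int64(89), np.int64(99), np.int64(108)), (np.int64(120), np.int64(125), np.int64(122)), (np.int64(128), np.int64(132), np.
[... 2120 characters left out ...]
, np.int64(79)), (np.int64(98), np.int64(80), np.int64(52)), (np.int64(147), np.int64(121), np.int64(71))]
[[529.7, 192.5], [531.6, 194.0], [533.6, 195.0], [535.6, 195.9], [537.7, 196.3], [539.8, 196.7], [542.0, 197.0], [544.1, 197.4], [546.2, 197.8], [548.4, 198.2], [550.5, 198.6]]
[[527.7, 204.8], [529.8, 205.2], [531.9, 205.2], [533.4, 209.8], [535.4, 210.3], [537.5, 210.8], [539.7, 210.6], [541.9, 211.0], [544.0, 211.3], [546.2, 211.8], [548.3, 212.4]]
rail 2156 ((532.4066772460938, 251.015380859375), (150.81280517578125, 169.39874267578125), 67.65937805175781)
[[435.8, 204.8], [450.0, 206.8], [464.5, 209.8], [479.5, 211.8], [495.0, 214.6], [510.9, 217.3]]
yaw 9.51465 484.70706 212.90259
```

```bash
python3 - <<'E'
from h import *
d=pickle.load(open('w2.pkl','rb'));P=cloud(d)*1000
for v in (212,218): print([(u,*P[v,u].round().astype(int).tolist()[1:],d['image'][v,u].tolist()) for u in range(300,336,1)])
E
```

```text
[(300, 191, 37, [47, 65, 90]), (301, 192, 37, [47, 66, 91]), (302, 193, 37, [46, 65, 89]), (303, 194, 38, [48, 66, 90]), (304, 195, 39, [47, 65, 90]), (305, 203, 7, [89, 99, 108]), (306, 204, 6, [120, 125, 122]), (307, 205, 7, [128, 132, 128]), (308, 206, 7, [172, 176, 171]), (309, 207, 6, [182, 186, 182]), (310, 208, 7, [182, 186, 182]), (311, 209, 9, [183, 188, 183]), (312, 211, 7, [184, 188, 183]), (313, 211, 8, [148, 152, 148]), (314, 212, 8, [115, 112, 101]), (315, 212, 14, [95, 83, 63]), (316, 212, 19, [91, 74, 52]), (317, 211, 25, [92, 76, 50]), (318, 210, 32, [97, 79, 52]), (319, 211, 34, [98, 80, 51]), (320, 211, 36, [160, 134, 77]), (321, 212, 37, [187, 160, 92]), (322, 213, 37, [191, 164, 94]), (323, 214, 37, [191, 164, 94]), (324, 215, 37, [191, 164, 94]), (325, 216, 36, [191, 164, 93]), (326, 217, 38, [191, 164, 93]), (327, 218, 37, [190, 164, 93]), (328, 219, 38, [191, 164, 94]), (329, 220, 38, [191, 165, 95]), (330, 128, 341, [192, 165, 95]), (331, 222, 37, [191, 165, 95]), (332, 223, 38, [191, 165, 95]), (333, 224, 37, [191, 165, 95]), (334, 225, 37, [191, 164, 94]), 
[... 481 characters left out ...]
 11, [119, 115, 104]), (315, 213, 16, [90, 75, 51]), (316, 213, 21, [95, 77, 51]), (317, 212, 27, [97, 79, 53]), (318, 212, 31, [96, 78, 51]), (319, 211, 37, [120, 99, 59]), (320, 213, 36, [191, 164, 94]), (321, 213, 38, [204, 176, 102]), (322, 214, 38, [204, 177, 102]), (323, 215, 37, [204, 176, 101]), (324, 216, 37, [205, 177, 103]), (325, 217, 37, [204, 176, 101]), (326, 219, 36, [205, 176, 101]), (327, 219, 37, [205, 177, 102]), (328, 220, 37, [204, 175, 100]), (329, 221, 38, [204, 176, 101]), (330, 222, 36, [204, 176, 101]), (331, 223, 37, [204, 176, 101]), (332, 224, 38, [204, 176, 101]), (333, 225, 38, [204, 176, 100]), (334, 226, 38, [205, 177, 101]), (335, 227, 37, [205, 177, 102])]
```

>>> step_arm([
  {"grip": 0,"translation": [-0.0005,0.03,0],"dr": [0,0,0]},
  {"grip": 0,"translation": [0,0.0297,0],"dr": [0,0,0]},
  {"grip": 0,"translation": [0,0,0.04],"dr": [0,0,0]},
  {"grip": 0,"translation": [0,0,0.038],"dr": [0,0,0]},
  {"grip": 0,"translation": [0,0,0],"dr": [0,0,0]},
  {"grip": 0,"translation": [0,0,0],"dr": [0,0,0]},
])

```text
time: 6.45
tcp_pos: [0.4917, 0.1988, 0.1227]
eef_rot: [-3.142, 0.002, -2.98]
force: [0.4, -0.4, -2.4]
grip_width: 0.0154
gripper_force: 59.5
```

```bash
python3 - <<'E'
from h import *
s=robot.observe(); print(s['tcp_pos'],s['eef_rot'],s['force'])
F=np.array([.5433,.2123]); a=np.radians(9.4); R=np.array([[np.cos(a),-np.sin(a)],[np.sin(a),np.cos(a)]])
print((R.T@(s['tcp_pos'][:2]-F))*1000)
d=shot('scene'); im=cv2.cvtColor(d['image'],cv2.COLOR_RGB2BGR)[140:250,270:400]
cv2.imwrite('pics/s1.png',cv2.resize(im,None,fx=5,fy=5,interpolation=cv2.INTER_CUBIC))
E
```

```text
[0.49173512 0.19883369 0.12270298] [-3.14152244e+00  2.02980568e-03 -2.98045733e+00] [ 0.35268266 -0.38453316 -2.36053818]
[-53.0718733   -4.86360274]
```

View pics/s1.png

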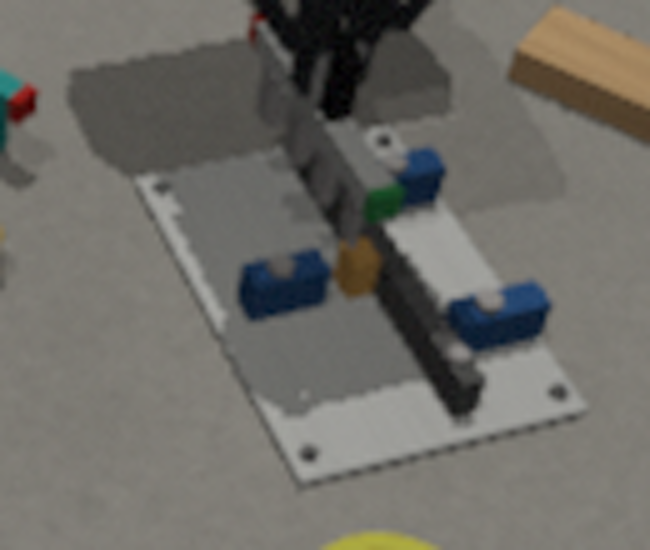

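Scene view: the thin leaf's end is at about crop (350,240), behind the nose at (358,262), with the gap at crop x ≈ 328–340. I'll check by projecting the expected points.

```bash
python3 - <<'E'
from h import *
d=shot('scene')
a=np.radians(9.4); R=np.array([[np.cos(a),-np.sin(a)],[np.sin(a),np.cos(a)]]); F=np.array([.5433,.2123])
s=robot.observe(); T=s['tcp_pos']; b=s['eef_rot'][2]+np.pi; ex=np.array([np.cos(b),np.sin(b)]); ey=np.array([-ex[1],ex[0]])
def pr(n,p):
    c=d['R']@p+d['t']; u=c[0]/c[2]*d['f']+d['cx'];v=c[1]/c[2]*d['f']+d['cy']; print(n,round((u-270)*5),round((v-140)*5))
for n,y in (('nosetop',0),('stoptop',-14.5)):
    for x in (-10,10): pr(n+str(x),np.r_[F+R@[x/1e3,y/1e3],.038])
g=lambda x,y,z: np.r_[T[:2]+ex*x/1e3+ey*y/1e3,T[2]-.0699+z/1e3]
pr('tip',g(54,0,0)); pr('tip r',g(61,0,2)); pr('cap top +y',g(82,9,63)); pr('cap top -y',g(82,-9,63)); pr('cap bot -y',g(82,-9,45)); pr('cap bot +y',g(82,9,45))
E
```

```text
nosetop-10 341 240
nosetop10 356 264
stoptop-10 318 245
stoptop10 333 269
tip 346 237
tip r 352 243
cap top +y 403 189
cap top -y 373 196
cap bot -y 367 219
cap bot +y 397 212
```

```bash
python3 - <<'E'
from h import *
d=shot('scene'); im=d['image'];P=cloud(d)
a=np.radians(9.4); R=np.array([[np.cos(a),-np.sin(a)],[np.sin(a),np.cos(a)]]); F=np.array([.5433,.2123])
J=(P[...,:2]-F)@R*1000
for v in range(186,202,2):
    print(v,[(u,im[v,u].tolist(),J[v,u].round().astype(int).tolist(),int(P[v,u,2]*1000)) for u in range(332,348)])
c=im[180:205,315:365]
cv2.imwrite('pics/s2.png',cv2.resize(cv2.cvtColor(im[170:210,310:365],cv2.COLOR_RGB2BGR),None,fx=14,fy=14,interpolation=cv2.INTER_NEAREST))
E
```

```text
186 [(332, [108, 107, 105], [-49, 4], 6), (333, [104, 103, 100], [-48, 7], 7), (334, [101, 101, 97], [-48, 10], 6), (335, [102, 102, 99], [-46, 13], 7), (336, [73, 73, 70], [-43, 14], 10), (337, [41, 39, 39], [-4, -10], 55), (338, [53, 51, 49], [1, -10], 60), (339, [59, 58, 56], [3, -8], 62), (340, [61, 59, 58], [9, -9], 67), (341, [60, 58, 59], [8, -5], 66), (342, [44, 41, 41], [-14, 15], 38), (343, [37, 36, 35], [-13, 18], 38), (344, [39, 41, 40], [-13, 21], 37), (345, [37, 37, 35], [-14, 25], 36), (346, [40, 40, 40], [-11, 26], 38), (347, [115, 115, 113], [-37, 49], 5)]
188 [(332, [108, 107, 104], [-43, 1], 5), (333, [107, 108, 105], [-41, 3], 6), (334, [101, 101, 98], [-39, 6], 7), (335, [94, 94, 92], [-38, 8], 8), (336, [90, 90, 88], [-38, 12], 6), (337, [80, 78, 72], [-36, 15], 7), (338, [87, 72, 53], [-29, 13], 15), (339, [80, 67, 48], [7, -9], 57), (340, [68, 63, 59], [7, -6], 57), (341, [84, 69, 53], [-9, 9], 36), (342, [96, 73, 39], [-8, 12], 37), (343, [90, 70, 39], [-5, 13], 39), (344, [62, 51, 38], [-7, 18], 36), (345, [37, 36, 36], [-4, 19], 38), (346, [39, 39, 39], [-5
[... 2713 characters left out ...]
, [11, 14], 12), (345, [41, 39, 37], [16, 14], 16), (346, [26, 27, 26], [21, 14], 22), (347, [26, 26, 26], [25, 14], 26)]
200 [(332, [9, 25, 48], [10, -25], 14), (333, [25, 39, 55], [11, -23], 15), (334, [53, 61, 68], [10, -18], 12), (335, [89, 90, 89], [7, -13], 7), (336, [105, 105, 102], [10, -12], 10), (337, [107, 106, 104], [8, -7], 6), (338, [106, 106, 103], [8, -3], 5), (339, [102, 100, 94], [10, -1], 6), (340, [105, 103, 98], [12, 1], 7), (341, [107, 107, 104], [11, 5], 5), (342, [106, 106, 103], [13, 7], 7), (343, [106, 107, 103], [12, 11], 5), (344, [106, 107, 104], [15, 13], 7), (345, [78, 77, 75], [18, 14], 10), (346, [35, 35, 33], [22, 14], 15), (347, [28, 29, 26], [27, 14], 19)]
```

View pics/s2.png

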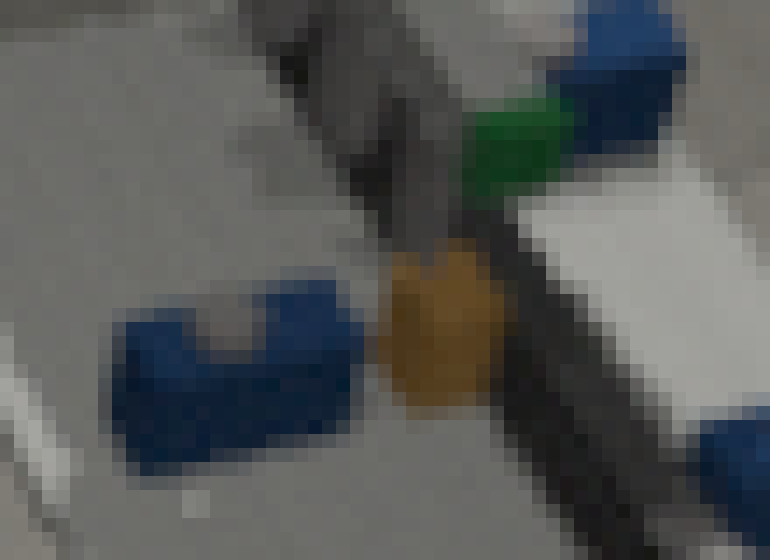

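Scene and wrist views agree: the leaf is about 5 mm off the fence face, over a gap of roughly 14–15 mm. Going down with the thinnest leaf.

>>> step_arm([
  {"grip": 0,"translation": [0,-0.001,0.01],"dr": [0,0,0]},
  {"grip": 0,"translation": [0,0,0.004],"dr": [0,0,0]},
  {"grip": 0,"translation": [0,0,0.003],"dr": [0,0,0]},
  {"grip": 0,"translation": [0,0,0.003],"dr": [0,0,0]},
  {"grip": 0,"translation": [0,0,0],"dr": [0,0,0]},
])

```text
time: 7.22
tcp_pos: [0.4908, 0.1984, 0.1011]
eef_rot: [-3.142, -0.0, -2.979]
force: [-0.8, -0.1, -1.4]
grip_width: 0.0153
gripper_force: 59.6
```

>>> step_arm([
  {"grip": 0,"translation": [0,0,0.006],"dr": [0,0,0]},
  {"grip": 0,"translation": [0,0,0.006],"dr": [0,0,0]},
  {"grip": 0,"translation": [0,0,0.006],"dr": [0,0,0]},
  {"grip": 0,"translation": [0,0,0.002],"dr": [0,0,0]},
  {"grip": 0,"translation": [0,0,0],"dr": [0,0,0]},
])

```text
time: 7.85
tcp_pos: [0.4909, 0.1984, 0.0812]
eef_rot: [3.142, -0.0, -2.979]
force: [-0.1, 0.6, -1.9]
grip_width: 0.0155
gripper_force: 59.6
```

>>> step_arm([
  {"grip": 0,"translation": [0,0,0.001],"dr": [0,0,0]},
  {"grip": 0,"translation": [0,0,0.001],"dr": [0,0,0]},
  {"grip": 0,"translation": [0,0,0],"dr": [0,0,0]},
])

```text
time: 8.22
tcp_pos: [0.4909, 0.1984, 0.0793]
eef_rot: [-3.142, 0.0, -2.979]
force: [1.0, -0.3, -2.3]
grip_width: 0.0155
gripper_force: 59.6
```

Tip about 1.5 mm above the plate; creep to contact.

>>> step_arm([
  {"grip": 0,"translation": [0,0,0.001],"dr": [0,0,0]},
  {"grip": 0,"translation": [0,0,0.0007],"dr": [0,0,0]},
  {"grip": 0,"translation": [0,0,0],"dr": [0,0,0]},
])

```text
time: 8.6
tcp_pos: [0.4909, 0.1984, 0.0778]
eef_rot: [-3.142, 0.0, -2.979]
force: [-0.8, -1.1, 1.6]
grip_width: 0.0151
gripper_force: 60.3
```

>>> step_arm([
  {"grip": 0,"translation": [0,0,0.0007],"dr": [0,0,0]},
  {"grip": 0,"translation": [0,0,0],"dr": [0,0,0]},
])

```text
time: 8.85
tcp_pos: [0.491, 0.1984, 0.0777]
eef_rot: [-3.142, 0.001, -2.979]
force: [-3.1, -0.3, 8.8]
grip_width: 0.0154
gripper_force: 61.3
```

Leaf 1 is home (contact at TCP z 0.0777). To locate the gap I'll raise it 2 mm and feel gently for the fence face.

>>> step_arm([
  {"grip": 0,"translation": [0,0,-0.003],"dr": [0,0,0]},
  {"grip": 0,"translation": [0,0.0015,0],"dr": [0,0,0]},
  {"grip": 0,"translation": [0,0.001,0],"dr": [0,0,0]},
  {"grip": 0,"translation": [0,0,0],"dr": [0,0,0]},
])

```text
time: 9.35
tcp_pos: [0.4905, 0.2006, 0.0798]
eef_rot: [-3.141, -0.0, -2.979]
force: [1.0, -3.2, -1.4]
grip_width: 0.0153
gripper_force: 59.7
```

>>> step_arm([
  {"grip": 0,"translation": [0,0.0006,0],"dr": [0,0,0]},
  {"grip": 0,"translation": [0,0,0],"dr": [0,0,0]},
])

```text
time: 9.6
tcp_pos: [0.4905, 0.2009, 0.0798]
eef_rot: [-3.14, -0.0, -2.98]
force: [0.4, -4.1, -2.1]
grip_width: 0.0155
gripper_force: 59.7
```

>>> step_arm([
  {"grip": 0,"translation": [0,0.0006,0],"dr": [0,0,0]},
  {"grip": 0,"translation": [0,0,0],"dr": [0,0,0]},
])

```text
time: 9.85
tcp_pos: [0.4904, 0.2011, 0.0798]
eef_rot: [-3.14, -0.0, -2.98]
force: [0.3, -6.4, -1.6]
grip_width: 0.0157
gripper_force: 59.8
```

Fence contact came at TCP y ≈ 0.2004. Now the stop side.

>>> step_arm([
  {"grip": 0,"translation": [0,-0.0034,0],"dr": [0,0,0]},
  {"grip": 0,"translation": [0,-0.0033,0],"dr": [0,0,0]},
  {"grip": 0,"translation": [0,0,0],"dr": [0,0,0]},
])

```text
time: 10.22
tcp_pos: [0.4913, 0.1954, 0.0799]
eef_rot: [3.141, -0.0, -2.979]
force: [-0.6, 0.0, -2.4]
grip_width: 0.0156
gripper_force: 59.6
```

>>> step_arm([
  {"grip": 0,"translation": [0,-0.001,0],"dr": [0,0,0]},
  {"grip": 0,"translation": [0,0,0],"dr": [0,0,0]},
])

```text
time: 10.48
tcp_pos: [0.4915, 0.1945, 0.0799]
eef_rot: [3.141, -0.0, -2.979]
force: [0.4, -0.7, -1.9]
grip_width: 0.0153
gripper_force: 59.6
```

>>> step_arm([
  {"grip": 0,"translation": [0,-0.001,0],"dr": [0,0,0]},
  {"grip": 0,"translation": [0,0,0],"dr": [0,0,0]},
])

```text
time: 10.72
tcp_pos: [0.4917, 0.1934, 0.0799]
eef_rot: [3.142, -0.0, -2.979]
force: [-0.5, -0.6, -2.4]
grip_width: 0.0149
gripper_force: 59.6
```

>>> step_arm([
  {"grip": 0,"translation": [0,-0.0015,0],"dr": [0,0,0]},
  {"grip": 0,"translation": [0,0,0],"dr": [0,0,0]},
])

```text
time: 10.98
tcp_pos: [0.492, 0.1918, 0.0799]
eef_rot: [-3.142, -0.0, -2.979]
force: [0.8, -0.5, -1.8]
grip_width: 0.0152
gripper_force: 59.6
```

>>> step_arm([
  {"grip": 0,"translation": [0,-0.0008,0],"dr": [0,0,0]},
  {"grip": 0,"translation": [0,0,0],"dr": [0,0,0]},
])

```text
time: 11.22
tcp_pos: [0.4921, 0.1911, 0.0799]
eef_rot: [3.142, -0.0, -2.979]
force: [0.5, -0.3, -2.3]
grip_width: 0.015
gripper_force: 59.6
```

>>> step_arm([
  {"grip": 0,"translation": [0,-0.0008,0],"dr": [0,0,0]},
  {"grip": 0,"translation": [0,0,0],"dr": [0,0,0]},
])

```text
time: 11.48
tcp_pos: [0.4921, 0.1906, 0.0799]
eef_rot: [3.141, -0.0, -2.979]
force: [0.8, 1.8, -2.6]
grip_width: 0.0154
gripper_force: 59.7
```

Stop contact came at about 0.1908, so the gap is ≈14.7 mm and its centre is at TCP y ≈ 0.1956. I'll centre, lift, shift 36 mm to leaf 2 and go down.

>>> step_arm([
  {"grip": 0,"translation": [0,0.0052,0],"dr": [0,0,0]},
  {"grip": 0,"translation": [0,0,-0.02],"dr": [0,0,0]},
  {"grip": 0,"translation": [0,0,-0.02],"dr": [0,0,0]},
  {"grip": 0,"translation": [-0.018,0,0],"dr": [0,0,0]},
  {"grip": 0,"translation": [-0.018,0,0],"dr": [0,0,0]},
  {"grip": 0,"translation": [0,0,0],"dr": [0,0,0]},
  {"grip": 0,"translation": [0,0,0.007],"dr": [0,0,0]},
  {"grip": 0,"translation": [0,0,0.005],"dr": [0,0,0]},
  {"grip": 0,"translation": [0,0,0.002],"dr": [0,0,0]},
  {"grip": 0,"translation": [0,0,0],"dr": [0,0,0]},
])

```text
time: 12.72
tcp_pos: [0.5267, 0.2013, 0.1058]
eef_rot: [-3.142, -0.0, -2.979]
force: [0.1, 0.2, -1.0]
grip_width: 0.0156
gripper_force: 59.8
```

>>> step_arm([
  {"grip": 0,"translation": [0,0,0.004],"dr": [0,0,0]},
  {"grip": 0,"translation": [0,0,0.006],"dr": [0,0,0]},
  {"grip": 0,"translation": [0,0,0.008],"dr": [0,0,0]},
  {"grip": 0,"translation": [0,0,0.007],"dr": [0,0,0]},
  {"grip": 0,"translation": [0,0,0.001],"dr": [0,0,0]},
  {"grip": 0,"translation": [0,0,0],"dr": [0,0,0]},
])

```text
time: 13.48
tcp_pos: [0.5269, 0.2013, 0.0799]
eef_rot: [-3.142, 0.0, -2.979]
force: [0.0, -0.1, -1.7]
grip_width: 0.0152
gripper_force: 59.8
```

>>> step_arm([
  {"grip": 0,"translation": [0,0,0.001],"dr": [0,0,0]},
  {"grip": 0,"translation": [0,0,0.001],"dr": [0,0,0]},
  {"grip": 0,"translation": [0,0,0],"dr": [0,0,0]},
])

```text
time: 13.85
tcp_pos: [0.5269, 0.2013, 0.0779]
eef_rot: [-3.142, 0.0, -2.979]
force: [0.5, -0.4, -3.0]
grip_width: 0.0155
gripper_force: 59.8
```

>>> step_arm([
  {"grip": 0,"translation": [0,0,0.0008],"dr": [0,0,0]},
  {"grip": 0,"translation": [0,0,0],"dr": [0,0,0]},
])

```text
time: 14.1
tcp_pos: [0.527, 0.2014, 0.0778]
eef_rot: [-3.142, 0.001, -2.979]
force: [-1.2, -0.3, 5.6]
grip_width: 0.0154
gripper_force: 60.9
```

>>> step_arm([
  {"grip": 0,"translation": [0,0,-0.02],"dr": [0,0,0]},
  {"grip": 0,"translation": [0,0,-0.021],"dr": [0,0,0]},
  {"grip": 0,"translation": [-0.018,0,0],"dr": [0,0,0]},
  {"grip": 0,"translation": [-0.018,0,0],"dr": [0,0,0]},
  {"grip": 0,"translation": [0,0,0],"dr": [0,0,0]},
  {"grip": 0,"translation": [0,0,0.006],"dr": [0,0,0]},
  {"grip": 0,"translation": [0,0,0.003],"dr": [0,0,0]},
  {"grip": 0,"translation": [0,0,0.001],"dr": [0,0,0]},
  {"grip": 0,"translation": [0,0,0.001],"dr": [0,0,0]},
  {"grip": 0,"translation": [0,0,0],"dr": [0,0,0]},
])

```text
time: 15.35
tcp_pos: [0.5624, 0.2072, 0.1072]
eef_rot: [-3.142, 0.0, -2.979]
force: [0.1, -0.2, -1.5]
grip_width: 0.0155
gripper_force: 59.7
```

>>> step_arm([
  {"grip": 0,"translation": [0,0,0.001],"dr": [0,0,0]},
  {"grip": 0,"translation": [0,0,0.001],"dr": [0,0,0]},
  {"grip": 0,"translation": [0,0,0],"dr": [0,0,0]},
])

```text
time: 15.72
tcp_pos: [0.5623, 0.2071, 0.105]
eef_rot: [-3.142, -0.0, -2.979]
force: [0.3, -0.2, -2.5]
grip_width: 0.0158
gripper_force: 59.7
```

>>> step_arm([
  {"grip": 0,"translation": [0,0,0.001],"dr": [0,0,0]},
  {"grip": 0,"translation": [0,0,0],"dr": [0,0,0]},
])

```text
time: 15.98
tcp_pos: [0.5623, 0.2072, 0.104]
eef_rot: [3.142, -0.0, -2.979]
force: [-0.3, 1.1, -2.0]
grip_width: 0.0147
gripper_force: 59.7
```

>>> step_arm([
  {"grip": 0,"translation": [0,0,0.001],"dr": [0,0,0]},
  {"grip": 0,"translation": [0,0,0],"dr": [0,0,0]},
])

```text
time: 16.23
tcp_pos: [0.5624, 0.2071, 0.103]
eef_rot: [-3.142, -0.0, -2.979]
force: [-0.4, -0.2, -2.2]
grip_width: 0.0153
gripper_force: 59.7
```

>>> step_arm([
  {"grip": 0,"translation": [0,0,0.001],"dr": [0,0,0]},
  {"grip": 0,"translation": [0,0,0],"dr": [0,0,0]},
])

```text
time: 16.48
tcp_pos: [0.5624, 0.2072, 0.102]
eef_rot: [3.142, -0.0, -2.979]
force: [0.1, 0.5, -1.9]
grip_width: 0.0153
gripper_force: 59.7
```

>>> step_arm([
  {"grip": 0,"translation": [0,0,0.001],"dr": [0,0,0]},
  {"grip": 0,"translation": [0,0,0.001],"dr": [0,0,0]},
  {"grip": 0,"translation": [0,0,0],"dr": [0,0,0]},
])

```text
time: 16.85
tcp_pos: [0.5624, 0.2071, 0.1]
eef_rot: [-3.142, -0.0, -2.979]
force: [-0.0, -0.2, -2.1]
grip_width: 0.0153
gripper_force: 59.7
```

>>> step_arm([
  {"grip": 0,"translation": [0,0,0.002],"dr": [0,0,0]},
  {"grip": 0,"translation": [0,0,0.002],"dr": [0,0,0]},
  {"grip": 0,"translation": [0,0,0],"dr": [0,0,0]},
])

```text
time: 17.23
tcp_pos: [0.5623, 0.2071, 0.0959]
eef_rot: [3.142, -0.001, -2.979]
force: [-0.1, 1.0, -2.4]
grip_width: 0.0157
gripper_force: 59.7
```

>>> step_arm([
  {"grip": 0,"translation": [0,0,0.005],"dr": [0,0,0]},
  {"grip": 0,"translation": [0,0,0.005],"dr": [0,0,0]},
  {"grip": 0,"translation": [0,0,0.005],"dr": [0,0,0]},
  {"grip": 0,"translation": [0,0,0.001],"dr": [0,0,0]},
  {"grip": 0,"translation": [0,0,0],"dr": [0,0,0]},
])

```text
time: 17.85
tcp_pos: [0.5624, 0.2072, 0.0801]
eef_rot: [-3.142, -0.0, -2.979]
force: [0.5, 0.1, -1.6]
grip_width: 0.015
gripper_force: 59.7
```

>>> step_arm([
  {"grip": 0,"translation": [0,0,0.001],"dr": [0,0,0]},
  {"grip": 0,"translation": [0,0,0.001],"dr": [0,0,0]},
  {"grip": 0,"translation": [0,0,0.0005],"dr": [0,0,0]},
  {"grip": 0,"translation": [0,0,0],"dr": [0,0,0]},
])

```text
time: 18.35
tcp_pos: [0.5624, 0.2072, 0.0778]
eef_rot: [-3.142, 0.0, -2.979]
force: [-0.9, 0.5, 1.4]
grip_width: 0.0155
gripper_force: 60.0
```

Leaf 3 is fully home. Now leaf 4 on the mouth.

>>> step_arm([
  {"grip": 0,"translation": [0,0,-0.021],"dr": [0,0,0]},
  {"grip": 0,"translation": [0,0,-0.021],"dr": [0,0,0]},
  {"grip": 0,"translation": [-0.018,0,0],"dr": [0,0,0]},
  {"grip": 0,"translation": [-0.018,0,0],"dr": [0,0,0]},
  {"grip": 0,"translation": [0,0,0],"dr": [0,0,0]},
  {"grip": 0,"translation": [0,0,0.007],"dr": [0,0,0]},
  {"grip": 0,"translation": [0,0,0.006],"dr": [0,0,0]},
  {"grip": 0,"translation": [0,0,0.001],"dr": [0,0,0]},
  {"grip": 0,"translation": [0,0,0],"dr": [0,0,0]},
])

```text
time: 19.48
tcp_pos: [0.5978, 0.213, 0.1056]
eef_rot: [3.142, -0.0, -2.979]
force: [-0.5, -0.6, -2.0]
grip_width: 0.0152
gripper_force: 59.7
```

>>> step_arm([
  {"grip": 0,"translation": [0,0,0.001],"dr": [0,0,0]},
  {"grip": 0,"translation": [0,0,0],"dr": [0,0,0]},
])

```text
time: 19.73
tcp_pos: [0.5979, 0.213, 0.1047]
eef_rot: [-3.142, 0.0, -2.979]
force: [0.5, -0.2, -2.7]
grip_width: 0.015
gripper_force: 59.7
```

>>> step_arm([
  {"grip": 0,"translation": [0,0,0.0007],"dr": [0,0,0]},
  {"grip": 0,"translation": [0,0,0],"dr": [0,0,0]},
])

```text
time: 19.98
tcp_pos: [0.5979, 0.213, 0.1039]
eef_rot: [3.142, -0.0, -2.979]
force: [0.3, -0.6, -3.2]
grip_width: 0.0153
gripper_force: 59.7
```

>>> step_arm([
  {"grip": 0,"translation": [0,0,0.0006],"dr": [0,0,0]},
  {"grip": 0,"translation": [0,0,0],"dr": [0,0,0]},
])

```text
time: 20.23
tcp_pos: [0.598, 0.213, 0.1034]
eef_rot: [3.142, 0.0, -2.979]
force: [-0.4, 1.1, -1.4]
grip_width: 0.0152
gripper_force: 59.8
```

>>> step_arm([
  {"grip": 0,"translation": [0,0,0.0005],"dr": [0,0,0]},
  {"grip": 0,"translation": [0,0,0],"dr": [0,0,0]},
  {"grip": 0,"translation": [0,0,0],"dr": [0,0,0]},
])

```text
time: 20.6
tcp_pos: [0.598, 0.213, 0.103]
eef_rot: [3.142, 0.0, -2.979]
force: [0.3, 0.2, 1.5]
grip_width: 0.0151
gripper_force: 59.9
```

>>> step_arm([
  {"grip": 0,"translation": [0,0,0.0005],"dr": [0,0,0]},
  {"grip": 0,"translation": [0,0,0],"dr": [0,0,0]},
  {"grip": 0,"translation": [0,0,0],"dr": [0,0,0]},
])

```text
time: 20.98
tcp_pos: [0.5981, 0.213, 0.1027]
eef_rot: [-3.142, 0.001, -2.979]
force: [-0.2, -0.0, 4.7]
grip_width: 0.0154
gripper_force: 60.3
```

>>> step_arm([
  {"grip": 0,"translation": [0,0,0.0005],"dr": [0,0,0]},
  {"grip": 0,"translation": [0,0,0],"dr": [0,0,0]},
  {"grip": 0,"translation": [0,0,0],"dr": [0,0,0]},
])

```text
time: 21.35
tcp_pos: [0.5982, 0.213, 0.1024]
eef_rot: [3.142, 0.001, -2.979]
force: [0.7, 1.2, 6.2]
grip_width: 0.015
gripper_force: 60.9
```

>>> step_arm([
  {"grip": 0,"translation": [0,0,-0.015],"dr": [0,0,0]},
  {"grip": 0,"translation": [0.018,0,0],"dr": [0,0,0]},
  {"grip": 0,"translation": [0.018,0,0],"dr": [0,0,0]},
  {"grip": 0,"translation": [0,0,0],"dr": [0,0,0]},
  {"grip": 0,"translation": [0,0,0],"dr": [0,0,0]},
])

```text
time: 21.98
tcp_pos: [0.563, 0.2072, 0.1171]
eef_rot: [-3.142, 0.001, -2.979]
force: [0.0, -0.3, -2.0]
grip_width: 0.0152
gripper_force: 59.7
```

Leaf 4 bound, so leaf 3 is the answer. Putting it home again.

>>> step_arm([
  {"grip": 0,"translation": [0.0005,0,0.008],"dr": [0,0,0]},
  {"grip": 0,"translation": [0,0,0.003],"dr": [0,0,0]},
  {"grip": 0,"translation": [0,0,0.002],"dr": [0,0,0]},
  {"grip": 0,"translation": [0,0,0.002],"dr": [0,0,0]},
  {"grip": 0,"translation": [0,0,0],"dr": [0,0,0]},
])

```text
time: 22.6
tcp_pos: [0.5619, 0.2071, 0.1017]
eef_rot: [3.142, -0.0, -2.979]
force: [0.2, 0.8, -2.7]
grip_width: 0.0154
gripper_force: 59.7
```

>>> step_arm([
  {"grip": 0,"translation": [0,0,0.001],"dr": [0,0,0]},
  {"grip": 0,"translation": [0,0,0.001],"dr": [0,0,0]},
  {"grip": 0,"translation": [0,0,0],"dr": [0,0,0]},
])

```text
time: 22.98
tcp_pos: [0.5619, 0.2071, 0.0998]
eef_rot: [3.142, -0.0, -2.979]
force: [-0.3, -0.4, -1.7]
grip_width: 0.0151
gripper_force: 59.7
```

>>> step_arm([
  {"grip": 0,"translation": [0,0,0.001],"dr": [0,0,0]},
  {"grip": 0,"translation": [0,0,0.001],"dr": [0,0,0]},
  {"grip": 0,"translation": [0,0,0],"dr": [0,0,0]},
])

```text
time: 23.35
tcp_pos: [0.5619, 0.2071, 0.0977]
eef_rot: [3.142, -0.0, -2.979]
force: [0.1, -0.1, -1.7]
grip_width: 0.0155
gripper_force: 59.7
```

>>> step_arm([
  {"grip": 0,"translation": [0,0,0.004],"dr": [0,0,0]},
  {"grip": 0,"translation": [0,0,0.005],"dr": [0,0,0]},
  {"grip": 0,"translation": [0,0,0.004],"dr": [0,0,0]},
  {"grip": 0,"translation": [0,0,0.003],"dr": [0,0,0]},
  {"grip": 0,"translation": [0,0,0],"dr": [0,0,0]},
])

```text
time: 23.98
tcp_pos: [0.5618, 0.2071, 0.0816]
eef_rot: [-3.142, -0.0, -2.979]
force: [-0.2, -0.0, -2.3]
grip_width: 0.0152
gripper_force: 59.7
```

>>> step_arm([
  {"grip": 0,"translation": [0,0,0.0015],"dr": [0,0,0]},
  {"grip": 0,"translation": [0,0,0.001],"dr": [0,0,0]},
  {"grip": 0,"translation": [0,0,0],"dr": [0,0,0]},
])

```text
time: 24.35
tcp_pos: [0.5619, 0.2071, 0.0793]
eef_rot: [-3.142, 0.0, -2.979]
force: [-0.5, -0.6, -2.1]
grip_width: 0.015
gripper_force: 59.7
```

>>> step_arm([
  {"grip": 0,"translation": [0,0,0.001],"dr": [0,0,0]},
  {"grip": 0,"translation": [0,0,0.0005],"dr": [0,0,0]},
  {"grip": 0,"translation": [0,0,0],"dr": [0,0,0]},
])

```text
time: 24.72
tcp_pos: [0.5619, 0.2071, 0.0779]
eef_rot: [-3.142, 0.0, -2.979]
force: [-0.3, 0.1, -1.7]
grip_width: 0.0154
gripper_force: 60.0
```

>>> step_arm([
  {"grip": 0,"translation": [0,0,0.0006],"dr": [0,0,0]},
  {"grip": 0,"translation": [0,0,0],"dr": [0,0,0]},
  {"grip": 0,"translation": [0,0,0],"dr": [0,0,0]},
])

```text
time: 25.1
tcp_pos: [0.562, 0.2071, 0.0778]
eef_rot: [-3.142, 0.001, -2.979]
force: [-2.6, -0.2, 6.5]
grip_width: 0.0157
gripper_force: 60.7
```

>>> step_arm([
  {"grip": 0.25,"translation": [0,0,0],"dr": [0,0,0]},
  {"grip": 0.35,"translation": [0,0,0],"dr": [0,0,0]},
  {"grip": 0.6,"translation": [0,0,0],"dr": [0,0,0]},
  {"grip": 0.6,"translation": [0,0,0],"dr": [0,0,0]},
  {"grip": 0.6,"translation": [0,0,0],"dr": [0,0,0]},
])

```text
time: 25.72
tcp_pos: [0.5619, 0.2071, 0.0772]
eef_rot: [-3.142, -0.0, -2.979]
force: [0.5, -0.1, 0.5]
grip_width: 0.0511
gripper_force: 0.0
```

>>> step_arm([
  {"grip": 0.6,"translation": [0,0,-0.02],"dr": [0,0,0]},
  {"grip": 0.6,"translation": [0,0,-0.03],"dr": [0,0,0]},
  {"grip": 0.6,"translation": [0,0,-0.04],"dr": [0,0,0]},
  {"grip": 0.6,"translation": [0,0,-0.04],"dr": [0,0,0]},
  {"grip": 0.6,"translation": [0,0,0],"dr": [0,0,0]},
  {"grip": 0.6,"translation": [0,0,0],"dr": [0,0,0]},
])

```text
time: 26.48
tcp_pos: [0.5615, 0.207, 0.2064]
eef_rot: [-3.142, -0.001, -2.979]
force: [-1.0, -0.6, -0.1]
grip_width: 0.0516
gripper_force: 0.0
```

```bash
python3 - <<'E'
from h import *
s=robot.observe(); print(s['tcp_pos'],s['force'],s['grip_width'])
d=shot('wrist'); P=cloud(d); z=P[...,2]; near=np.hypot(P[...,0]-.562,P[...,1]-.207)<.1
for lo,hi in((.064,.08),(.108,.122)):
    q=P[near&(z>lo)&(z<hi)]; print(len(q),q[:,2].mean(),cv2.minAreaRect(q[:,:2].astype(np.float32)*1000))
    A=np.c_[q[:,:2]-q[:,:2].mean(0),np.ones(len(q))]; print('slope',np.linalg.lstsq(A,q[:,2],rcond=None)[0])
save(d,'pics/end.png')
E
```

```text
[0.56153327 0.20699145 0.20644684] [-1.03264537 -0.56542783 -0.10992122] 0.05162740101403316
2630 0.07025356789796976 ((562.10009765625, 206.01776123046875), (165.51260375976562, 18.14510726928711), 9.188949584960938)
slope [-0.00335265  0.02135537  0.07025357]
1088 0.11487363898824128 ((562.1187133789062, 204.59396362304688), (40.23077392578125, 15.639366149902344), 9.493269920349121)
slope [0.01369109 0.03275426 0.11487364]
```

View pics/end.png

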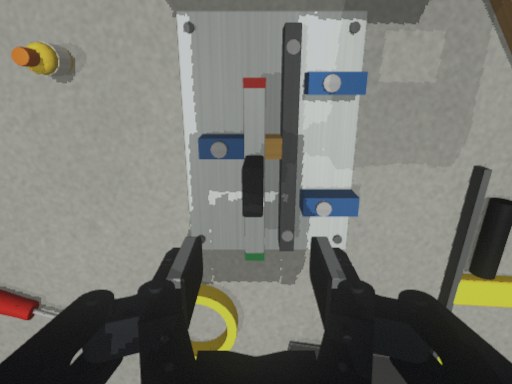

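The gauge stands in the gap at the nose, bar at (255,165), nearly upright (~0.03 rad lean), and the gripper is clear. Handing in.

```bash
python3 -c "
from cell import job_done
print(job_done())"
```

```text
the job is handed in; nothing more can be done
None
```

The gap is about 14.7 mm by feel: the 5, 9 and 13 mm leaves went fully home and the 17 mm leaf bound in the mouth, so I left the gauge standing let go with the 13 mm leaf home, leaning about 0.03 rad, and handed the job in; no verdict came back.

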